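# Hold the blue desk bin open by its lever, then let it close

## Task

I want to see whether the blue desk bin needs emptying: press its front lever all the way down so that the lid stands fully raised, hold it like that for about two seconds while I look in, then let go so that the lid closes again. Open it with the lever, not by lifting the lid; leave the grey bin shut and do not move the coffee mug.

Things in the scene. Friction and masses are not known exactly. Their poses are not given: they have to be found in the camera images.
- blue_bin: the blue desk bin, open-topped box 120 (x) by 110 (y) by 130 mm high with a flat blue lid 6 to 9 mm thick on top; it is fixed to the cabinet. Origin: centre of its underside. Its -x axis points to its front, where the lever sticks out; z is up. The lid is hinged along the far (+x) rim, so its front edge swings up and back
- blue_lever: the blue bin's lever: two steel rods 18 mm apart that come out of the bin's front at 95 mm above the surface and carry a black pad. It hinges up and down about its origin, which lies 10 mm inside the bin's front face. A spring returns it to level when released: about 3 N on the pad starts it moving, about 5 N brings it fully down, where it meets a firm stop
- blue_pad (a point): centre of the top face of the black pad on the blue bin's lever; the pad is 32 mm (along the lever) by 38 mm (across) by 10 mm thick and at rest lies level at 100 mm above the surface, 95 mm in front of the bin's front face (155 mm from the bin's axis). Pressed fully down it is 31 mm lower (and 5 mm nearer to the bin)
- blue_lid (a joint): angle of the blue bin's lid, rad: 0 shut, 1.1 fully raised. It follows the lever in proportion: about 0.036 rad for each mm that the pad goes down
- grey_bin: the grey desk bin, the same as the blue one but for its colour, with its own lever; to be left alone. Origin: centre of its underside, -x to its front
- grey_lid (a joint): angle of the grey bin's lid, rad: 0 shut, 1.1 fully raised; rises if the grey bin's lever is pressed
- mug: a speckled white coffee mug, 85 by 118 (with its handle) by 102 mm high, standing loose to the right; origin on its underside

How it is judged:
By the outcome, as a careful person would: the job done as asked, in the order asked, and still so for the second after the job is handed in, with the robot touching nothing.
It also fails if it takes over 32 s, if anything falls off the work surface, if the arm or the gripper's body presses on something with over 40 N, if the wrist force passes 120 N, or if a joint passes its speed limit or range.

## Robot

A 7-joint arm with a two-finger parallel gripper is mounted at the origin on a cart in front of the work surface, level with it; the furniture and walls round the work are solid. World frame = base frame: x ahead of the robot, y to its left, z up, the work surface at z = 0. Lengths are in m, angles in rad, forces in N, time in s.
With the tool pointing down it reaches from about 0.4 to 0.85 m from the base axis. Payload 6.9 kg.
Tool frame: the origin (TCP) lies at the very end of the fingers, on their centre line; the grasp point (between the pads) lies 19 mm behind it; z points along the fingers, y is the line along which they close (so a half turn about z gives the same grasp; the last joint's range is limited). The gripper opens to 85 mm and grips with 20 to 120 N. Pads are 22 mm wide; open, the fingers measure 114 mm over their backs; the gripper's body (76 mm by 85 mm) begins 54 mm behind the grasp point. The pads swing forward as they close: fully open they stand 13 mm farther back than shut.
Start: joints at [-1.095, 0.507, -0.238, 1.5, 0.126, 1.149, -0.155], TCP at [0.226, 0.583, 0.231] pointing down, gripper open.
Joint ranges: [-3.08, 3.08], [-0.24, 2.05], [-1.43, 1.35], [0, 2.5], [-1.52, 4.66], [0.17, 1.96], [-2.89, 2.89]. Speed limits (rad/s): [2.39, 2.39, 3.14, 3.14, 3.14, 3.14, 3.14].

## Interface

Orientations are given as a unit quaternion [x, y, z, w].
In Python, from cell import env gives the robot as it stands.
- The arm moves only by the tool step_arm, never from a script. Its argument "deltas" is a list of rows, each a list of 7 numbers: the finger opening in mm, from 0 to 85.4, then the shift along the world's x, y, z in mm, then the turn, a rotation vector about the world's x, y, z in rad. In form: [[grip, dx, dy, dz, wx, wy, wz], ...]. A call has 1 to 10 rows; each row is the pose to reach, as a shift and turn from the pose commanded when the call began; what a row does not reach only later rows make up. A row lasts 1/10 s, in which the tool goes at most 50 mm and 8.59 degrees, less where a joint would pass 70% of its speed; a pose out of reach is approached as far as the arm can. A call with a gripper value outside its range is refused whole. The fingers move at their own pace and stop on an object; the grip force is fixed at half the most. Time passes only in rows, so rows that repeat a pose let the fingers close. It gives the time, the measured TCP pose, the force, the opening and the grip force at its end, in the units of the state.
- env.get_obs(): the state, without advancing time (a new reading comes with each control period).
- env.capture(name): name is "scene" or "top" or "wrist"; returns the picture (480x640x3 uint8, red, green, blue); there is no depth.
- env.camera_params(name): a dict with "fovy" (degrees; the focal length in pixels is half the picture's height over the tangent of half this angle, whatever the lens; pixels are square), "cx", "cy" (the principal point, pixels), "rvec" (rotation vector, rad) and "tvec" (3), from world to camera coordinates, as OpenCV has them. Camera axes: x right, y down, z forward; pixel columns grow to the right and rows downward; lengths in m; the calibration is good to about 2 mm. The wrist camera is an equidistant fisheye: a pixel r from the principal point sees the ray r / f radians off the axis. A picture is of the moment at which its call begins: read the wrist's pose just before it. camera_params takes no time and is no camera call; for the wrist camera it gives the pose at the moment of the call.
- env.close_job(): hands the job in; it is judged then, once.
Trained networks look in the newest picture that a camera, given by its name, has taken for a name from the list of things; names that differ only in an ending like _2 or _b are one class to them, and where a whole thing is asked for, a point or a joint stands for the part that bears it (a point fixed in the world has none). Each returns a list of dicts, best first, with "confidence" (0 to 1); they miss things now and then, are a little off and sometimes report something else, mostly with a low value. They report only what shows in the picture. A call takes as long as a camera call.
- env.cut_out(camera, thing): "pixels" (480x640 bool, what is visible of it) and "bbox" ([left, top, width, height] in pixels, round what is visible of it).
- env.spot_point(camera, thing): "position" ([column, row] in pixels: a listed point, or the origin of a listed thing).
The state is a dict: "time": time; "q": joint angles; "joint_vel": joint speeds; "joint_efforts": joint torques, N m; "position": TCP position; "ee_rot": TCP orientation; "contact_force": force on the tool from outside, world axes, zero at the start; "moment": the same for the moment, N m; "opening": finger opening in m; "grip_force": force on a finger pad.
Only numpy, scipy, OpenCV 4.12 (cv2) and the standard library are available. Lean on these libraries where they do the work, as an engineer would, in place of code of your own. Each camera call takes 0.05 s, during which the arm holds its last target. There are 200 camera calls.

## Working session

There is one attempt and no reset: what is moved stays moved. The work goes in short steps, Python scripts to look and compute and a tool call to move; the robot and the scene stay as the last step left them, time stands still between calls to the robot, and variables do not carry over. Pictures are saved under pics/ and viewed, at most 10 in all, crops included, and the job is handed in when it is done.

Besides the shell and the picture viewer there is one more tool, called after ">>>" as name(argument=value, ...), one argument or row to a line, values as JSON. step_arm: Moves the arm, as the interface text tells. Its arguments: {"type":"object","properties":{"deltas":{"type":"array"}},"required":["deltas"]}

```bash
mkdir -p pics; cat > h.py <<'E'
import numpy as np, cv2
from cell import env
def cam(n):
    p=env.camera_params(n); R=cv2.Rodrigues(np.array(p["rvec"],float))[0]; t=np.array(p["tvec"],float).ravel()
    return p,R,t,240/np.tan(np.radians(p["fovy"])/2)
def ray(n,px):
    p,R,t,f=cam(n); d=np.array([px[0]-p["cx"],px[1]-p["cy"]],float)
    if n=="wrist":
        r=np.hypot(*d); a=r/f; v=np.array([*(d/max(r,1e-9)*np.sin(a)),np.cos(a)])
    else: v=np.array([*(d/f),1])
    return -R.T@t, R.T@v
def atz(n,px,z):
    o,v=ray(n,px); return o+v*(z-o[2])/v[2]
def tri(obs):
    A=np.zeros((3,3));b=np.zeros(3)
    for n,px in obs:
        o,v=ray(n,px); v=v/np.linalg.norm(v); P=np.eye(3)-np.outer(v,v); A+=P;b+=P@o
    return np.linalg.solve(A,b)
E
python3 - <<'E'
from h import *
ims=[]
for n in ("scene","top"):
    im=env.capture(n); cv2.imwrite(f"pics/{n}1.png",im[:,:,::-1])
    for th,z in (("blue_pad",.1),("blue_bin",0),("grey_bin",0),("blue_lever",.095),("mug",0)):
        for d in env.spot_point(n,th)[:2]:
            print(n,th,np.round(d["position"],1),round(d["confidence"],2),np.round(atz(n,d["position"],z),4))
print({k:np.round(v,3) for k,v in env.get_obs().items() if k in("time","position","ee_rot","contact_force","opening")})
E
```

```text
scene blue_pad [243.8 232.7] 0.54 [0.471  0.0707 0.1   ]
scene blue_bin [243.4 229.4] 0.73 [0.6298 0.2367 0.    ]
scene blue_bin [270.2 239. ] 0.63 [0.627  0.1387 0.    ]
scene grey_bin [375.1 278.7] 0.88 [ 0.61   -0.1897  0.    ]
scene grey_bin [243.  233.2] 0.44 [0.6123 0.2214 0.    ]
scene blue_lever [260.2 216.2] 0.71 [0.5663 0.1087 0.095 ]
scene blue_lever [400.8 362. ] 0.69 [ 0.2849 -0.438   0.095 ]
top blue_pad [260.9 274.4] 0.6 [0.4732 0.077  0.1   ]
top blue_bin [245.9 230.2] 0.79 [0.6078 0.1297 0.    ]
top grey_bin [361.4 221.6] 0.8 [ 0.6321 -0.2013  0.    ]
top blue_lever [249.6 238.8] 0.59 [0.5698 0.1087 0.095 ]
top mug [426.6 308.2] 0.76 [ 0.3846 -0.3816  0.    ]
{'time': np.float64(0.6), 'position': array([0.226, 0.582, 0.231]), 'ee_rot': array([ 0.184,  0.983, -0.   ,  0.   ]), 'contact_force': array([-0.461, -0.335,  0.046]), 'opening': np.float64(0.085)}
```

View pics/scene1.png

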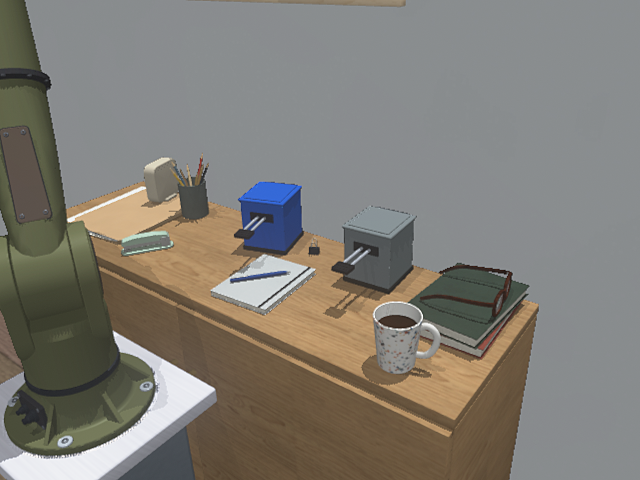

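View pics/top1.png

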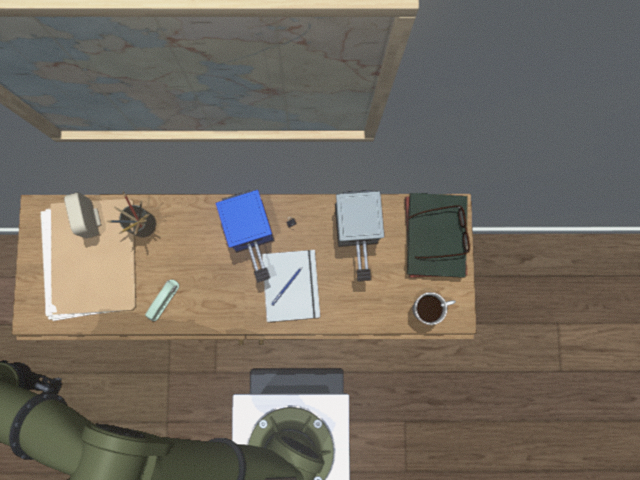

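The scene view shows the blue bin around (270,215) with its pad at (243,234). In the top view the bin is at (245,220) and the pad at (261,273). The two pad estimates agree to about 6 mm, so I'll move above the pad with the fingers shut and look again.

>>> step_arm(
  deltas=[
    [0,35,-35,10,0,0,0],
    [0,55,-80,10,0,0,0],
    [0,75,-125,10,0,0,0],
    [0,95,-170,10,0,0,0],
    [0,115,-215,10,0,0,0],
    [0,135,-260,10,0,0,0],
    [0,155,-305,10,0,0,0],
    [0,175,-350,10,0,0,0],
    [0,195,-395,10,0,0,0],
    [0,210,-430,10,0,0,0],
  ],
)

```text
time: 1.6
position: [0.4374, 0.1495, 0.2416]
ee_rot: [0.185, 0.983, -0.0, 0.001]
contact_force: [0.7, -0.2, 0.2]
opening: 0.0002
grip_force: 0.0
```

```bash
python3 - <<'E'
from h import *
o=env.get_obs(); print(o["time"],np.round(o["position"],4),np.round(o["ee_rot"],3),o["contact_force"],o["opening"])
im=env.capture("wrist"); cv2.imwrite("pics/w1.png",im[:,:,::-1])
c={}
for n in ("wrist","top","scene"):
    if n!="wrist": env.capture(n)
    for d in env.spot_point(n,"blue_pad")[:2]:
        print(n,np.round(d["position"],1),round(d["confidence"],2),np.round(atz(n,d["position"],.1),4))
        c.setdefault(n,d["position"])
print(tri(list(c.items())))
for d in env.spot_point("wrist","blue_lever")[:2]: print(np.round(d["position"],1),d["confidence"],atz("wrist",d["position"],.095))
E
```

```text
1.6 [0.4374 0.1495 0.2416] [ 0.185  0.983 -0.     0.001] [ 0.68261734 -0.23246162  0.20823474] 0.00015386110368563078
wrist [258.2 288.9] 0.79 [0.4773 0.073  0.1   ]
top [261.4 273.4] 0.52 [0.4759 0.0756 0.1   ]
scene [243.8 230.7] 0.76 [0.4785 0.0779 0.1   ]
[0.47671715 0.07777281 0.09902499]
```

View pics/w1.png

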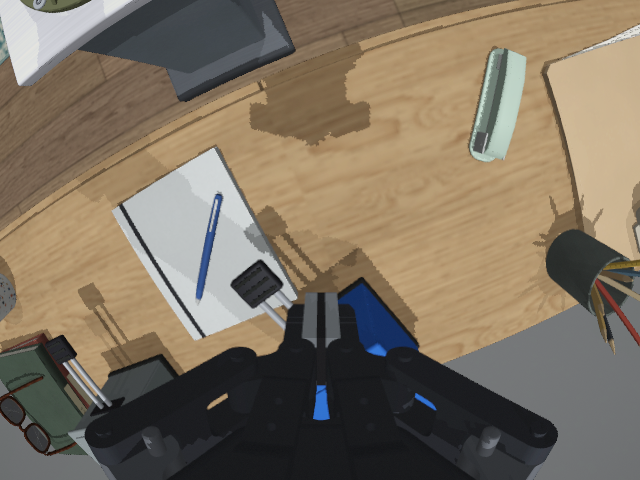

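The wrist view shows the blue pad at about (257,284), matching the detection, and the grey lever well away at (62,348). The three cameras put the pad at (0.476, 0.075, 0.100). I'll go above it, then descend to just over its top.

>>> step_arm(
  deltas=[
    [0,15,-30,0,0,0,0],
    [0,30,-58,0,0,0,0],
    [0,39,-74,-10,0,0,0],
    [0,39,-74,-40,0,0,0],
    [0,39,-74,-75,0,0,0],
    [0,39,-74,-105,0,0,0],
    [0,39,-74,-120,0,0,0],
    [0,39,-74,-126,0,0,0],
    [0,39,-74,-128,0,0,0],
    [0,39,-74,-128,0,0,0],
  ],
)

```text
time: 2.95
position: [0.4758, 0.0792, 0.1138]
ee_rot: [0.184, 0.983, 0.0, 0.0]
contact_force: [0.1, -0.1, 0.5]
opening: -0.0001
grip_force: 0.0
```

```bash
python3 - <<'E'
from h import *
im=env.capture("wrist"); a=im[200:360,180:420]
im2=env.capture("scene"); b=im2[160:280,190:370]
cv2.imwrite("pics/w2.png",np.hstack([cv2.resize(a,(400,400)),cv2.resize(b,(400,400))])[:,:,::-1])
E
```

```text
(no output)
```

View pics/w2.png

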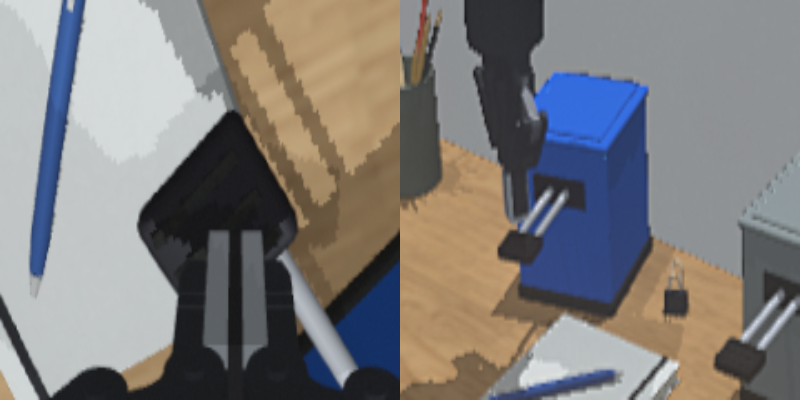

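The close-up shows the fingertips at about wrist pixel (323,292), over the rear-left part of the pad, whose centre is near (311,281). I'll compute the offset.

```bash
python3 - <<'E'
from h import *
o=env.get_obs(); print(o["position"])
env.capture("wrist")
for n in("wrist","scene"):
    for d in env.spot_point(n,"blue_pad")[:2]: print(n,np.round(d["position"],1),round(d["confidence"],2),np.round(atz(n,d["position"],.1),4))
for nm,q in (("corners",[(180+x*.6,200+y*.4) for x,y in((233,110),(138,222),(297,215))]),):
    for p in q: print(nm,np.round(p),np.round(atz("wrist",p,.1),4))
for n in("wrist","scene"):
    p,R,t,f=cam(n); c=R@o["position"]+t
    if n=="scene": print("tip scene",c[:2]/c[2]*f+[p["cx"],p["cy"]])
    else:
        a=np.arctan2(np.hypot(*c[:2]),c[2]); print("tip wrist",c[:2]/np.hypot(*c[:2])*a*f+[p["cx"],p["cy"]])
E
```

```text
[0.47607036 0.07894203 0.11414954]
wrist [308.2 295.5] 0.76 [0.4746 0.0732 0.1   ]
scene [243.5 231.2] 0.54 [0.4763 0.0767 0.1   ]
corners [320. 244.] [0.452  0.0878 0.1   ]
corners [263. 289.] [0.4635 0.0541 0.1   ]
corners [358. 286.] [0.4784 0.097  0.1   ]
tip wrist [320.83160056 309.3329917 ]
tip scene [242.17482331 225.31150925]
```

The offset is about 3 mm in x and 4 mm in y, well inside the pad. I'll correct it and press down in increments along the arc.

>>> step_arm(
  deltas=[
    [0,-3,-4,0,0,0,0],
    [0,-3,-4,-6,0,0,0],
    [0,-3,-4,-12,0,0,0],
    [0,-3,-4,-17,0,0,0],
    [0,-3,-4,-22,0,0,0],
    [0,-2,-4,-27,0,0,0],
    [0,-1,-3,-32,0,0,0],
    [0,0,-3,-36,0,0,0],
    [0,1,-2,-39,0,0,0],
    [0,1,-2,-39,0,0,0],
  ],
)

```text
time: 4.2
position: [0.476, 0.0763, 0.0737]
ee_rot: [0.184, 0.983, -0.0, -0.001]
contact_force: [-4.0, -3.3, 4.2]
opening: 0.0
grip_force: 2.6
```

>>> step_arm(
  deltas=[
    [0,0,0,-2,0,0,0],
    [0,0,0,-4,0,0,0],
    [0,0,0,-4,0,0,0],
  ],
)

```text
time: 4.5
position: [0.4766, 0.0765, 0.0708]
ee_rot: [0.184, 0.983, 0.0, 0.0]
contact_force: [-6.1, -3.0, 12.1]
opening: 0.0001
grip_force: 6.5
```

```bash
python3 - <<'E'
from h import *
im2=env.capture("scene"); cv2.imwrite("pics/s3.png",cv2.resize(im2[140:290,170:370],(800,600))[:,:,::-1])
o=env.get_obs();print(o["time"],o["position"],o["contact_force"])
E
```

```text
4.55 [0.47660554 0.0764916  0.07085148] [-5.9073843  -2.63379664 11.05804786]
```

View pics/s3.png

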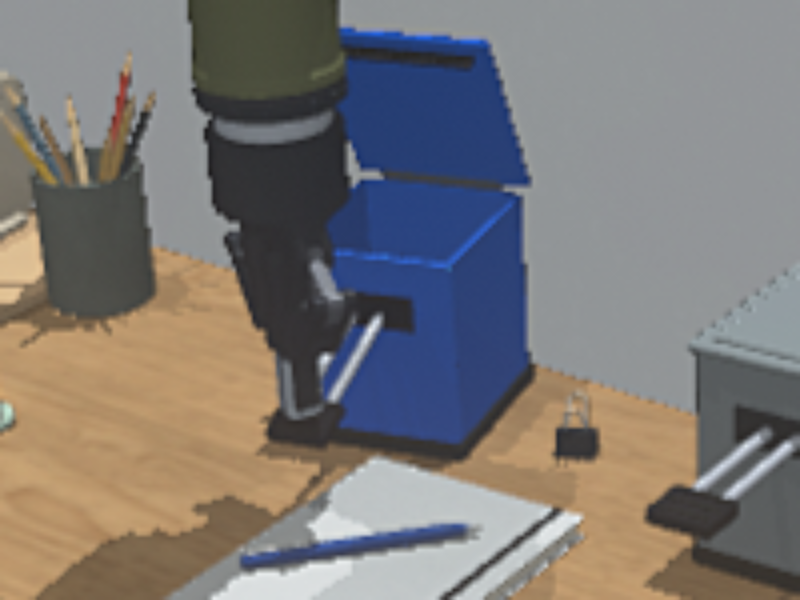

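The picture shows the blue lid standing up (300–530, 30–185) and the pad low at (300,425). The force of about 12 N is above the spring's 5 N, so this looks like the stop. I'll push slightly more to confirm, then hold.

>>> step_arm(
  deltas=[
    [0,0,0,-2,0,0,0],
    [0,0,0,-2,0,0,0],
    [0,0,0,-2,0,0,0],
    [0,0,0,-2,0,0,0],
    [0,0,0,-2,0,0,0],
    [0,0,0,-2,0,0,0],
    [0,0,0,-2,0,0,0],
    [0,0,0,-2,0,0,0],
    [0,0,0,-2,0,0,0],
    [0,0,0,-2,0,0,0],
  ],
)

```text
time: 5.55
position: [0.4767, 0.0766, 0.0702]
ee_rot: [0.184, 0.983, 0.0, 0.001]
contact_force: [-10.2, -3.3, 27.9]
opening: -0.0001
grip_force: 15.3
```

The force rose to 28 N for 0.6 mm of travel, so it is on the stop. It has been there since about 4.5 s. I'll hold one more second, easing off slightly while staying on the stop.

>>> step_arm(
  deltas=[
    [0,0,0,1,0,0,0],
    [0,0,0,1,0,0,0],
    [0,0,0,1,0,0,0],
    [0,0,0,1,0,0,0],
    [0,0,0,1,0,0,0],
    [0,0,0,1,0,0,0],
    [0,0,0,1,0,0,0],
    [0,0,0,1,0,0,0],
    [0,0,0,1,0,0,0],
    [0,0,0,1,0,0,0],
  ],
)

```text
time: 6.55
position: [0.4767, 0.0765, 0.0705]
ee_rot: [0.184, 0.983, 0.0, 0.001]
contact_force: [-7.1, -2.3, 20.3]
opening: -0.0002
grip_force: 10.5
```

>>> step_arm(
  deltas=[
    [0,-1,0,8,0,0,0],
    [0,-2,-1,16,0,0,0],
    [0,-3,-1,24,0,0,0],
    [0,-4,-1,32,0,0,0],
    [0,-4,-1,42,0,0,0],
    [0,-4,-1,60,0,0,0],
    [0,-4,-1,90,0,0,0],
    [0,-4,-1,120,0,0,0],
    [0,-4,-1,140,0,0,0],
    [0,-4,-1,140,0,0,0],
  ],
)

```text
time: 7.55
position: [0.4743, 0.0759, 0.2124]
ee_rot: [0.184, 0.983, 0.001, 0.003]
contact_force: [-0.3, 0.9, -0.6]
opening: 0.0003
grip_force: 0.0
```

```bash
python3 - <<'E'
from h import *
im2=env.capture("scene"); cv2.imwrite("pics/s4.png",im2[:,:,::-1])
o=env.get_obs();print(o["time"],o["position"],o["contact_force"])
E
```

```text
7.6 [0.4734291  0.07571478 0.2107624 ] [-0.18155593 -0.17710241 -1.25523875]
```

View pics/s4.png

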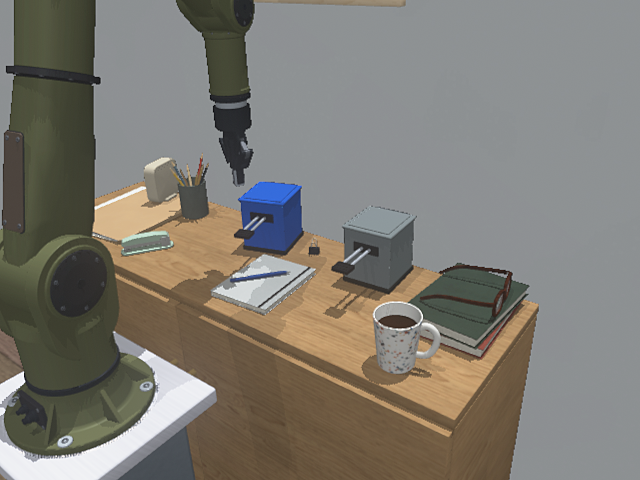

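The blue lid (270,193) is shut and its lever (245,233) is level. The grey bin and mug are unchanged, and the arm is clear.

```bash
python3 -c "
from cell import env
print(env.close_job())"
```

```text
the job is handed in; nothing more can be done
None
```

I pressed the blue bin's lever to its stop, which raised the lid, held it there for about two seconds, then released it and the lid closed; the grey bin stayed shut, the mug was not moved, and the job is handed in.

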